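# Draw the rolling pin out from under the draining board

### The job

A rolling pin lies in the steel washing-up tub, half hidden under the chopping board that bridges the tub. Tip it up and draw it out slantwise through the gap beside the board, leaving the board, the mug and bowl draining on it and the things on the bench where they are. Finish still holding the pin in the gripper: motionless and clearly slanting to drip, all of it a few centimetres higher than the top of the board, its lower end over the open part of the tub, and touching nothing but the gripper.

Things in the scene. Friction and masses are not known exactly. Their poses are not given: they have to be found in the camera images.
- tub: Fixed open steel washing-up tub, outside 380 (x) x 285 (y) x 117 mm high, inside 365 x 270 x 112 deep (floor 5 mm); 12 mm rim lip outside, a wire handle standing out 34 mm under the rim at each short end. Origin: centre of the underside. +x: level along its length to the open end; z up. The board covers the -x part; the gap, board edge to inner +x wall, is 170 to 200 mm long, 270 wide.
- board: Loose wooden chopping board, 225 (x) x 350 (y) x 18 mm, 0.9 kg, level across the tub's rim (top 135 mm above the bench), with a 60 mm wide paddle handle reaching 280 mm from the origin on -y. Origin: centre of the slab's underside; axes nearly parallel to the tub's. Its edge at the gap is x = +112.5 mm. Must stay put.
- pin: Loose beech rolling pin, 310 mm long, 0.26 kg, on the tub floor roughly along the tub. Barrel 44 mm diameter, 210 long; at each end a fixed turned handle 50 long, up to 24 mm diameter. Origin: its middle, on the axis, 27 mm above the bench at the start. x along its length, +x end in the gap; both ends alike. It may roll: ignore its y and z.
- pin_end_a (a point): Tip of the pin's handle at its +x end, on the axis, 155 mm from the middle: the end in the gap at the start.
- pin_end_b (a point): Tip of the pin's handle at its -x end, on the axis: the end hidden under the board at the start.
- mug: Loose upturned white mug on the board, 82 mm across, 92 mm high, handle reaching 71 mm from its axis; origin at the centre of its underside (the rim it stands on). Must stay put.
- bowl: Loose upturned white bowl on the board, 124 mm across, 56 mm high; origin at the centre of its underside. Must stay put.
- canister: Loose round lidded canister standing on the bench, 96 mm across, 114 mm high; origin at the centre of its underside. Must stay put.
- dish_brush: Loose dish brush lying bristles down on the bench, 240 mm long (x from -138 to +105 mm), up to 48 mm wide and 32 mm high; origin on the bench under it, x towards the bristle head. Must stay put.

How it is judged:
By the outcome, as a careful person would: the job done as asked, in the order asked, and still so for the second after the job is handed in, while the arm keeps its last pose, push and grip.
It also fails if it takes over 42 s, if anything falls off the work surface, if the arm or the gripper's body presses on something with over 40 N, if the wrist force passes 120 N, or if a joint passes its speed limit or range.

### The arm

A 6-joint arm with a two-finger parallel gripper is mounted at the origin on the work surface. World frame = base frame: x ahead of the robot, y to its left, z up, the work surface at z = 0. Lengths are in m, angles in rad, forces in N, time in s.
With the tool pointing down it reaches from about 0.35 to 0.725 m from the base axis. Payload 6 kg.
Tool frame: the origin (TCP) lies at the very end of the fingers, on their centre line; the grasp point (between the pads) lies 19 mm behind it; z points along the fingers, y is the line along which they close (so a half turn about z gives the same grasp; the last joint's range is limited). The gripper opens to 85 mm and grips with 20 to 120 N. Pads are 22 mm wide; open, the fingers measure 114 mm over their backs; the gripper's body (76 mm by 85 mm) begins 54 mm behind the grasp point. The pads swing forward as they close: fully open they stand 13 mm farther back than shut.
Start: joints at [1.628, 0.04, 0.085, 0, -1.615, -0.334], TCP at [0.164, 0.577, 0.231] pointing down, gripper open.
Joint ranges: [-2.56, 2.56], [-1.29, 2.01], [-1.08, 1.49], [-3.29, 1.98], [-2.81, -0.18], [-2.99, 2.99]. Speed limits (rad/s): [2.57, 2.57, 3.01, 3.14, 3.14, 3.14].

### API

Orientations are given as a unit quaternion [x, y, z, w].
In Python, from plant import env gives the robot as it stands.
- The arm moves only by the tool hand_motion, called after "Request:" by a JSON object that holds its "method" and its "body", one argument or row to a line. Schema: {"type":"object","properties":{"plan":{"type":"array","items":{"type":"object","properties":{"xyz":{"type":"array","items":{"type":"number"},"minItems":3,"maxItems":3},"r":{"type":"array","items":{"type":"number"},"minItems":3,"maxItems":3}},"additionalProperties":false},"minItems":1,"maxItems":12},"aperture":{"type":"number"},"grip_force":{"type":"number"},"only":{"type":"string"},"quiet":{"type":"boolean"},"lines":{"type":"string"}},"required":["plan"],"additionalProperties":false}. plan is a list of rows, 1 to 12 of them, each an object with the fields xyz (a list: dx, dy, dz in a scale on which 1.0 is 1000 mm), r (a list: a rotation vector rx, ry, rz in shares of 360 degrees (1.0 is 360 degrees)); a field left out counts as zero; each row is the pose to reach, as a shift and turn from the pose commanded when the call began, along the tool's axes at that moment; what a row does not reach only later rows make up. A row lasts 1/10 s, in which the tool goes at most 0.05 m and 0.15 rad, less where a joint would pass 70% of its speed; a pose out of reach is approached as far as the arm can. aperture is the opening from 0.0 (shut) to 1.0 (fully open), set as the call begins (left out keeps the last). The fingers move at their own pace and stop on an object; grip_force is the grip in N (left out, the last holds). Time passes only in rows, so rows that do not move let the fingers close. The tool returns the time, the measured TCP pose, the force, the opening and the grip force at its end. only (a regular expression) keeps the lines of the reply that match it, lines (a string "A,B") keeps lines A to B, and quiet returns only ok. A shift or turn number past 1, either way, is cut back to 1. Input that does not fit is refused with a message, and nothing moves.
- env.sense(): the state, without advancing time (a new reading comes with each control period).
- env.grab_frame(name): name is "side" or "top" or "wrist"; returns a dict with "color" (400x640x3 uint8, blue, green, red), "fx", "fy", "cx", "cy" (pixels), "cam_to_world" (4x4, takes a point from camera to world coordinates); the wrist camera has in their place "T_tool_cam" (4x4, takes a point from camera to tool coordinates, whose origin is the TCP and whose axes are the flange's). Camera axes: x right, y down, z forward; pixel columns grow to the right and rows downward; lengths in m; the calibration is good to about 2 mm. A picture is of the moment at which its call begins: read the wrist's pose just before it. There is no depth.
- env.job_done(): hands the job in; it is judged then, once.
The state is a dict: "clock": time; "qpos": joint angles; "qvel": joint speeds; "effort": joint torques, N m; "eef_pos": TCP position; "eef_rot": TCP orientation; "force": force on the tool from outside, world axes, zero at the start; "torque": the same for the moment, N m; "gripper_width": opening from 0.0 (shut) to 1.0 (fully open); "gripper_force": force on a finger pad.
Only numpy, scipy, OpenCV 4.12 (cv2) and the standard library are available. Lean on these libraries where they do the work, as an engineer would, in place of code of your own. Each camera call takes 0.05 s, during which the arm holds its last target. There are 200 camera calls.

## Working session

There is one attempt and no reset: what is moved stays moved. The work goes in short steps, Python scripts to look and compute and a tool call to move; the robot and the scene stay as the last step left them, time stands still between calls to the robot, and variables do not carry over. Pictures are saved under pics/ and viewed, at most 10 in all, crops included, and the job is handed in when it is done.

```bash
ls; mkdir -p pics
```

Run:
```python
from plant import env
import cv2,json
import numpy as np
s=env.sense();print({k:np.round(v,3) for k,v in s.items()})
for n in("top","side"):
    f=env.grab_frame(n);cv2.imwrite(f"pics/{n}0.png",f["color"]);print(n,f["fx"],f["fy"],f["cx"],f["cy"],np.round(f["cam_to_world"],3).tolist())
f=env.grab_frame("wrist");print(f["fx"],f["cx"],f["cy"],np.round(f["T_tool_cam"],3).tolist());cv2.imwrite("pics/wrist0.png",f["color"])
```

```text
pics
plant.py
{'clock': np.float64(0.0), 'qpos': array([ 1.628,  0.041,  0.084, -0.   , -1.615, -0.334]), 'qvel': array([ 0.002, -0.   , -0.   , -0.   , -0.   , -0.001]), 'effort': array([ 1.0000e-03, -3.6821e+01,  3.4740e+01,  6.9320e+00, -5.0000e-03,
       -0.0000e+00]), 'eef_pos': array([0.164, 0.577, 0.23 ]), 'eef_rot': array([ 0.99 , -0.138, -0.   ,  0.001]), 'force': array([-0.062,  0.093, -0.289]), 'torque': array([-0.019,  0.004, -0.02 ]), 'gripper_force': np.float64(0.0), 'gripper_width': np.float64(1.0)}
top 370.27906618049917 370.27906618049917 320.82126583714415 200.47840363989147 [[0.028, -0.997, 0.065, 0.461], [-1.0, -0.028, 0.003, -0.062], [-0.001, -0.066, -0.998, 1.432], [0.0, 0.0, 0.0, 1.0]]
side 433.54971149404196 433.54971149404196 319.4471330543537 203.3288872885699 [[0.868, -0.333, 0.369, -0.019], [-0.497, -0.589, 0.637, -1.069], [0.006, -0.736, -0.677, 1.187], [0.0, 0.0, 0.0, 1.0]]
276.8461196260466 316.42151715880686 196.35423716026853 [[0.0, -0.952, -0.307, 0.078], [1.0, 0.001, -0.001, 0.0], [0.001, -0.307, 0.952, -0.142], [0.0, 0.0, 0.0, 1.0]]
```

View pics/top0.png

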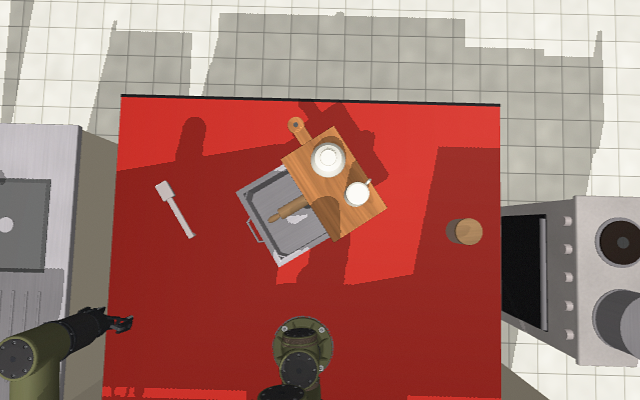

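View pics/side0.png

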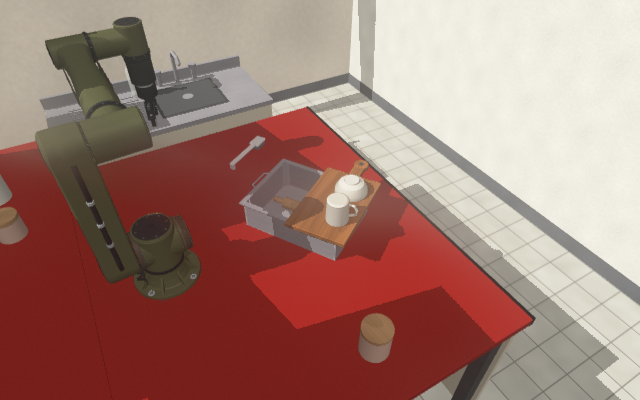

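The top view shows the tub at about (300,215) and the board at (335,180). The pin's free handle is at (270,220), pointing lower-left in the image. I'll enlarge that area.

Run:
```python
import cv2
a=cv2.imread("pics/top0.png")[110:275,225:395]
cv2.imwrite("pics/crop_top.png",cv2.resize(a,None,fx=3.5,fy=3.5,interpolation=cv2.INTER_CUBIC))
```

```text
(no output)
```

View pics/crop_top.png

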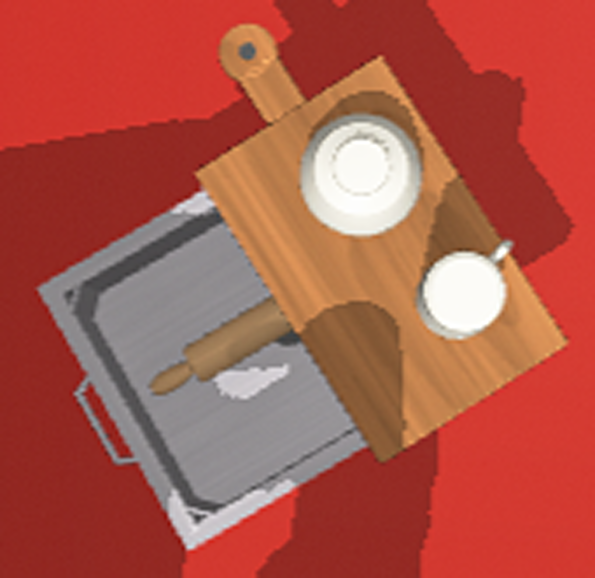

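Create h.py:
```python
import numpy as np, cv2
from scipy.spatial.transform import Rotation as R
def ray(f,u,v,z):
    T=np.array(f["cam_to_world"]);d=T[:3,:3]@[(u-f["cx"])/f["fx"],(v-f["cy"])/f["fy"],1];o=T[:3,3]
    return o+d*(z-o[2])/d[2]
def pix(f,p):
    T=np.linalg.inv(f["cam_to_world"]);c=T[:3,:3]@p+T[:3,3];return np.array([f["cx"]+f["fx"]*c[0]/c[2],f["cy"]+f["fy"]*c[1]/c[2]])
```

Run:
```python
from plant import env
from h import *
f=env.grab_frame("top")
def c(n,u,v,z): p=ray(f,u/3.5+225,v/3.5+110,z);print(n,np.round(p,3));return p
tip=c("tip",150,386,.027);sh=c("shoulder",194,361,.027);be=c("pin at board",283,317,.027)
b=[c("board",*q,.135) for q in((197,173),(385,460),(567,343),(380,57))]
r=[c("rim",*q,.117) for q in((38,290),(190,550))]
fl=[c("floor",*q,.005) for q in((95,315),(210,497))]
c("mug",463,293,.227);c("bowl",361,167,.19)
d=sh-tip;print("pin ang",np.degrees(np.arctan2(*(be-tip)[1::-1])),np.linalg.norm(be-tip),np.linalg.norm(d))
for a,e in((b[0],b[1]),(b[3],b[2]),(r[0],r[1]),(fl[0],fl[1])): print("edge ang",np.degrees(np.arctan2(*(e-a)[1::-1])),np.linalg.norm(e-a))
print(env.sense()["eef_pos"])
```

```text
tip [0.473 0.141 0.027]
shoulder [0.501 0.094 0.027]
pin at board [ 0.551 -0.001  0.027]
board [0.688 0.086 0.135]
board [ 0.405 -0.112  0.135]
board [ 0.526 -0.291  0.135]
board [ 0.812 -0.096  0.135]
rim [0.566 0.245 0.117]
rim [0.308 0.081 0.117]
floor [0.549 0.207 0.005]
floor [0.353 0.074 0.005]
mug [ 0.566 -0.177  0.227]
bowl [ 0.688 -0.079  0.19 ]
pin ang -60.90278140726802 0.162187339964259 0.054648828905374626
edge ang -145.1400610539911 0.34512559546997074
edge ang -145.72301024366624 0.3456904528508109
edge ang -147.53100647137393 0.3056330705023725
edge ang -145.6696458258523 0.23720635945318408
[0.16386904 0.57698278 0.23067513]
```

Add to h.py:
```python
u=np.array([-.481,.877,0]);u/=np.linalg.norm(u);Z=np.array([0,0,1.])
def tool(al):
    x=-u*np.cos(al)+Z*np.sin(al);z=-(u*np.sin(al)+Z*np.cos(al));return np.column_stack([x,np.cross(z,x),z])
def rel(s,grasp,al):   # shift+turn in tool axes to put the grasp point there
    A=tool(al);p=np.array(grasp)+A[:,2]*.019;R0=R.from_quat(s["eef_rot"])
    print("rel",np.round(R0.inv().apply(p-s["eef_pos"]),4),np.round((R0.inv()*R.from_matrix(A)).as_rotvec(),4))
```

Run:
```python
from plant import env
from h import *
A=tool(.35);rel(env.sense(),np.array([.5255,.0455,.029])-A[:,2]*.2,.35)
```

```text
rel [0.4495 0.3682 0.0321] [-0.1377  0.3309  0.7843]
```

The manual's scale: turns go in shares of 360 degrees. Converting my numbers, 0.784 rad is 0.1248.

Request:
{"method": "hand_motion", "body": {
  "plan": [
    {"xyz": [0.04, 0.03, 0], "r": [0, 0, 0.0159]},
    {"xyz": [0.08, 0.06, 0], "r": [-0.0032, 0.0095, 0.0318]},
    {"xyz": [0.12, 0.09, 0], "r": [-0.0064, 0.0159, 0.0477]},
    {"xyz": [0.16, 0.12, 0], "r": [-0.0095, 0.0239, 0.0637]},
    {"xyz": [0.2, 0.16, 0], "r": [-0.0127, 0.0318, 0.0796]},
    {"xyz": [0.24, 0.2, 0], "r": [-0.0159, 0.0398, 0.0955]},
    {"xyz": [0.28, 0.23, 0], "r": [-0.0191, 0.0462, 0.1114]},
    {"xyz": [0.32, 0.26, 0], "r": [-0.022, 0.0527, 0.1248]},
    {"xyz": [0.36, 0.29, 0.01], "r": [-0.022, 0.0527, 0.1248]},
    {"xyz": [0.4, 0.33, 0.02], "r": [-0.022, 0.0527, 0.1248]},
    {"xyz": [0.43, 0.355, 0.03], "r": [-0.022, 0.0527, 0.1248]},
    {"xyz": [0.4495, 0.368, 0.032], "r": [-0.022, 0.0527, 0.1248]}
  ],
  "aperture": 1.0
}}

```text
clock: 1.4
eef_pos: [0.4961, 0.0976, 0.1982]
eef_rot: [0.847, -0.502, 0.149, 0.089]
force: [0.1, 1.3, -0.4]
gripper_width: 0.999
gripper_force: 0.0
```

Request:
{"method": "hand_motion", "body": {
  "plan": [
    {},
    {}
  ]
}}

```text
clock: 1.6
eef_pos: [0.4958, 0.0995, 0.1991]
eef_rot: [0.847, -0.502, 0.15, 0.089]
force: [-0.1, 0.5, 0.3]
gripper_width: 0.998
gripper_force: 0.0
```

Run:
```python
from plant import env
from h import *
s=env.sense();print(np.round(s["qpos"],2));f=env.grab_frame("wrist");cv2.imwrite("pics/w1.png",f["color"])
rel(s,[.5255,.0455,.029],.35)
A=R.from_quat(s["eef_rot"]).as_matrix();T=np.array(f["T_tool_cam"])
f["cam_to_world"]=np.vstack([np.hstack([A@T[:3,:3],(A@T[:3,3]+s["eef_pos"])[:,None]]),[0,0,0,1]])
for n,k in(("tip",-.109),("grasp",0),("shoulder",-.057)): print(n,pix(f,np.array([.5255,.0455,.027])-u*k))
import pickle;pickle.dump(f,open("w1.pkl","wb"))
```

```text
[ 0.83 -0.27 -0.41  0.33 -1.55 -0.36]
rel [-0.0004 -0.0002  0.1999] [ 0.0007  0.0004 -0.0017]
tip [316.19467214 267.29539864]
grasp [316.05813377 175.96641236]
shoulder [316.12911787 223.44688031]
```

View pics/w1.png

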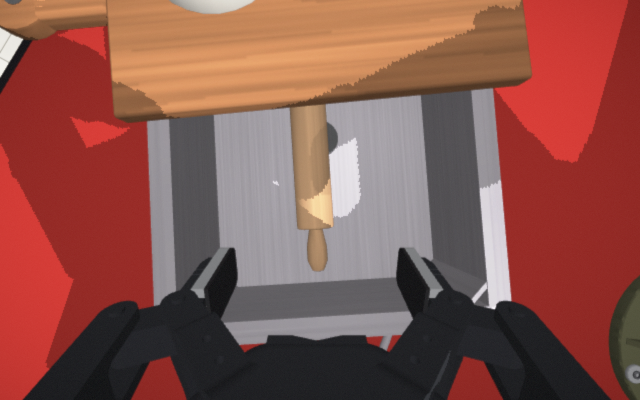

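The wrist view shows the pin clear in the gap: tip (317,271), shoulder (315,229), barrel centre at the board edge (309,106). The board edge runs from (115,120) to (530,80). I'll refine the pin axis from these pixels.

Run:
```python
from plant import env
from h import *
import h,pickle
f=pickle.load(open("w1.pkl","rb"))
t=ray(f,317,271.5,.027);s=ray(f,315,228.5,.03);b=ray(f,308.5,106,.04)
t2=ray(f,314.5,220,.036);b2=ray(f,308.5,110,.036)
e0,e1=ray(f,115,120,.117),ray(f,530,82,.117)
print(t,s,b,np.linalg.norm(t-s)); d=(t-b2);d[2]=0;d/=np.linalg.norm(d);print("u",d,t2,b2)
w=e1-e0;w/=np.linalg.norm(w);n=np.array([w[1],-w[0],0]);n*=np.sign(n@d)
g=t-.109*d;print("edge ang",np.degrees(np.arctan2(w[1],w[0])),"n of tip, grasp",(t-e0)@n,(g-e0)@n,g)
print("wall",[ (ray(f,*q,.117)-e0)@n for q in((160,322),(195,320))])
h.u=d;g[2]=.029
rel(env.sense(),g,.35)
```

```text
[0.46986784 0.14495806 0.027     ] [0.49648562 0.10119584 0.03      ] [ 0.57186332 -0.02095763  0.04      ] 0.051309234416657815
u [-0.52494321  0.85113726  0.        ] [0.50192763 0.09239343 0.036     ] [ 0.57036944 -0.01799414  0.036     ]
edge ang -146.03889417630702 n of tip, grasp 0.16949393080795536 0.06058148890001386 [0.52708665 0.0521841  0.027     ]
wall [np.float64(0.17907160337405872), np.float64(0.1801697183413536)]
rel [-0.0045 -0.0046  0.1987] [ 0.0172  0.0005 -0.0484]
```

In the tool's units: -0.048 rad is -0.0076.

```bash
sed -i 's/u=np.array(\[-.481,.877,0\])/u=np.array([-.525,.851,0])/' h.py
```

Request:
{"method": "hand_motion", "body": {
  "plan": [
    {"xyz": [-0.0045, -0.0046, 0.04], "r": [0.0027, 0, -0.0076]},
    {"xyz": [-0.0045, -0.0046, 0.08], "r": [0.0027, 0, -0.0076]},
    {"xyz": [-0.0045, -0.0046, 0.11], "r": [0.0027, 0, -0.0076]},
    {"xyz": [-0.0045, -0.0046, 0.14], "r": [0.0027, 0, -0.0076]},
    {"xyz": [-0.0045, -0.0046, 0.165], "r": [0.0027, 0, -0.0076]},
    {"xyz": [-0.0045, -0.0046, 0.18], "r": [0.0027, 0, -0.0076]},
    {"xyz": [-0.0045, -0.0046, 0.19], "r": [0.0027, 0, -0.0076]},
    {"xyz": [-0.0045, -0.0046, 0.195], "r": [0.0027, 0, -0.0076]},
    {"xyz": [-0.0045, -0.0046, 0.195], "r": [0.0027, 0, -0.0076]},
    {"xyz": [-0.0045, -0.0046, 0.195], "r": [0.0027, 0, -0.0076]}
  ]
}}

```text
clock: 2.65
eef_pos: [0.5304, 0.0485, 0.0155]
eef_rot: [0.86, -0.48, 0.152, 0.084]
force: [0.9, -0.3, -0.6]
gripper_width: 1.0
gripper_force: 0.0
```

Run:
```python
from plant import env
from h import *
s=env.sense();rel(s,[.5271,.0522,.029],.35);cv2.imwrite("pics/w2.png",env.grab_frame("wrist")["color"])
```

```text
rel [0.     0.0009 0.0047] [-0.0015  0.0004  0.0003]
```

View pics/w2.png

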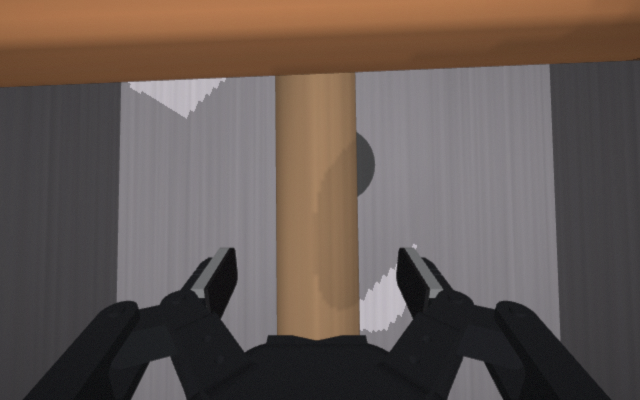

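The barrel (columns 276–358) lies centred and parallel between the pads, which are at columns 235 and 400. No contact so far, so I'll close.

Request:
{"method": "hand_motion", "body": {
  "plan": [
    {"xyz": [0, 0, 0.001]},
    {"xyz": [0, 0, 0.001]},
    {"xyz": [0, 0, 0.001]},
    {"xyz": [0, 0, 0.001]},
    {"xyz": [0, 0, 0.001]},
    {"xyz": [0, 0, 0.001]},
    {"xyz": [0, 0, 0.001]},
    {"xyz": [0, 0, 0.001]},
    {"xyz": [0, 0, 0.001]},
    {"xyz": [0, 0, 0.001]}
  ],
  "aperture": 0.0,
  "grip_force": 100
}}

```text
clock: 3.7
eef_pos: [0.5306, 0.0478, 0.0144]
eef_rot: [0.86, -0.48, 0.152, 0.084]
force: [-1.8, 1.9, 6.0]
gripper_width: 0.482
gripper_force: 101.6
```

Create plan.py:
```python
from plant import env
from h import *
s=env.sense();R0=R.from_quat(s["eef_rot"]);L=.201
def kf(phi,ba,bz,phi0,ba0,bz0):
    d=lambda p:np.cos(p)*u+np.sin(p)*Z
    gd=(ba-ba0)*u+(bz-bz0)*Z+L*(d(phi)-d(phi0))     # grasp-point shift
    rv=np.array([0,-(phi-phi0),0]); a=np.array([0,0,-.019])
    t=R0.inv().apply(gd)+a-R.from_rotvec(rv).apply(a)   # TCP shift
    print(np.round([phi,ba,bz],3),"row",np.round(t,4),np.round(rv[1],3))
```

Run:
```python
from plan import *
for k in range(1,7): kf(.065*k,-.14+.002*k,.027+.0005*k,0,-.14,.027)
for p in (.05,.1,.15,.2): kf(.39,-.128+p*np.cos(.39),.03+p*np.sin(.39),0,-.14,.027)
```

```text
[ 0.065 -0.138  0.028] row [ 0.0019 -0.     -0.0133] -0.065
[ 0.13  -0.136  0.028] row [ 0.0046 -0.     -0.0264] -0.13
[ 0.195 -0.134  0.028] row [ 0.0081 -0.     -0.0391] -0.195
[ 0.26  -0.132  0.029] row [ 0.0123 -0.0001 -0.0515] -0.26
[ 0.325 -0.13   0.03 ] row [ 0.0173 -0.0001 -0.0635] -0.325
[ 0.39  -0.128  0.03 ] row [ 0.0229 -0.0001 -0.075 ] -0.39
[ 0.39  -0.082  0.049] row [-1.400e-02 -1.000e-04 -1.087e-01] -0.39
[ 0.39  -0.036  0.068] row [-0.051  -0.0002 -0.1424] -0.39
[0.39  0.011 0.087] row [-0.0879 -0.0002 -0.1761] -0.39
[0.39  0.057 0.106] row [-0.1248 -0.0003 -0.2098] -0.39
```

In the tool's units: -0.39 rad is -0.0621.

Request:
{"method": "hand_motion", "body": {
  "plan": [
    {"xyz": [0.001, 0, -0.007], "r": [0, -0.0053, 0]},
    {"xyz": [0.002, 0, -0.0133], "r": [0, -0.0103, 0]},
    {"xyz": [0.003, 0, -0.02], "r": [0, -0.0156, 0]},
    {"xyz": [0.0046, 0, -0.0264], "r": [0, -0.0207, 0]},
    {"xyz": [0.008, 0, -0.039], "r": [0, -0.031, 0]},
    {"xyz": [0.0123, 0, -0.0515], "r": [0, -0.0414, 0]},
    {"xyz": [0.0173, 0, -0.0635], "r": [0, -0.0517, 0]},
    {"xyz": [0.023, 0, -0.075], "r": [0, -0.0621, 0]},
    {"xyz": [0.023, 0, -0.075], "r": [0, -0.0621, 0]},
    {"xyz": [0.023, 0, -0.075], "r": [0, -0.0621, 0]}
  ]
}}

```text
clock: 4.7
eef_pos: [0.5274, 0.0504, 0.0905]
eef_rot: [0.873, -0.488, -0.018, -0.009]
force: [-0.1, 0.7, -3.8]
gripper_width: 0.488
gripper_force: 101.5
```

Run:
```python
from plan import *
f=env.grab_frame("side");g=env.grab_frame("wrist")
a=cv2.resize(f["color"][130:280,220:400],(720,600))
cv2.imwrite("pics/s3.png",cv2.resize(np.vstack([f["color"][120:280,200:456].repeat(2,0).repeat(2,1),cv2.resize(g["color"],(512,280))]),(512,600)))
print(s["torque"])
for p in (.05,.1,.15,.2): kf(.39,-.128+p*np.cos(.39),.03+p*np.sin(.39),.39,-.128,.03)
```

```text
[-0.0324433   0.04698041  0.00647227]
[ 0.39  -0.082  0.049] row [-0.047   0.0001 -0.0171] -0.0
[ 0.39  -0.036  0.068] row [-0.094   0.0002 -0.0342] -0.0
[0.39  0.011 0.087] row [-0.141   0.0003 -0.0513] -0.0
[0.39  0.057 0.106] row [-0.1879  0.0005 -0.0684] -0.0
```

View pics/s3.png

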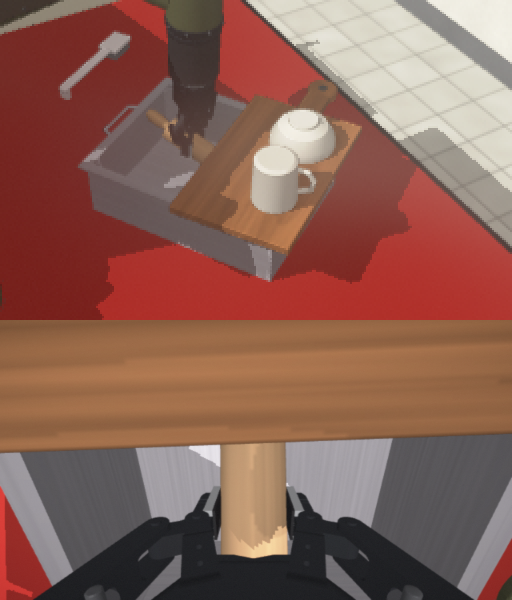

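The side view shows the pin tipped up with its tip at rim height. In the wrist view the barrel is held square and the board has not moved. Next I draw it out along its axis.

Request:
{"method": "hand_motion", "body": {
  "plan": [
    {"xyz": [-0.014, 0, -0.005]},
    {"xyz": [-0.033, 0, -0.012]},
    {"xyz": [-0.054, 0, -0.0197]},
    {"xyz": [-0.075, 0, -0.0273]},
    {"xyz": [-0.096, 0, -0.035]},
    {"xyz": [-0.117, 0, -0.0426]},
    {"xyz": [-0.138, 0, -0.05]},
    {"xyz": [-0.159, 0, -0.058]},
    {"xyz": [-0.178, 0, -0.065]},
    {"xyz": [-0.188, 0, -0.0685]},
    {"xyz": [-0.188, 0, -0.0685]},
    {"xyz": [-0.188, 0, -0.0685]}
  ]
}}

```text
clock: 6.0
eef_pos: [0.4304, 0.2085, 0.1675]
eef_rot: [0.873, -0.487, -0.018, -0.009]
force: [0.1, 0.8, -3.1]
gripper_width: 0.485
gripper_force: 101.5
```

Run:
```python
from plan import *
print(s["torque"],s["qpos"])
f=env.grab_frame("side");g=env.grab_frame("wrist");t=env.grab_frame("top")["color"]
cv2.imwrite("pics/s4.png",cv2.resize(np.vstack([np.hstack([f["color"][120:280,200:400],t[120:280,200:400]]).repeat(2,0).repeat(2,1),cv2.resize(g["color"],(800,480))]),(600,600)))
for k in (1,2,3): kf(.39+.05*k,.057+.01*k,.106+.04*k,.39,.057,.106)
```

```text
[-0.05409593 -0.06727202 -0.0077663 ] [ 0.84343479 -0.28593233 -0.31472976 -0.03882318 -1.5312112  -0.28838431]
[0.44  0.067 0.146] row [-0.0089  0.     -0.0489] -0.05
[0.49  0.077 0.186] row [-0.0173  0.0001 -0.0977] -0.1
[0.54  0.087 0.226] row [-2.520e-02  1.000e-04 -1.464e-01] -0.15
```

View pics/s4.png

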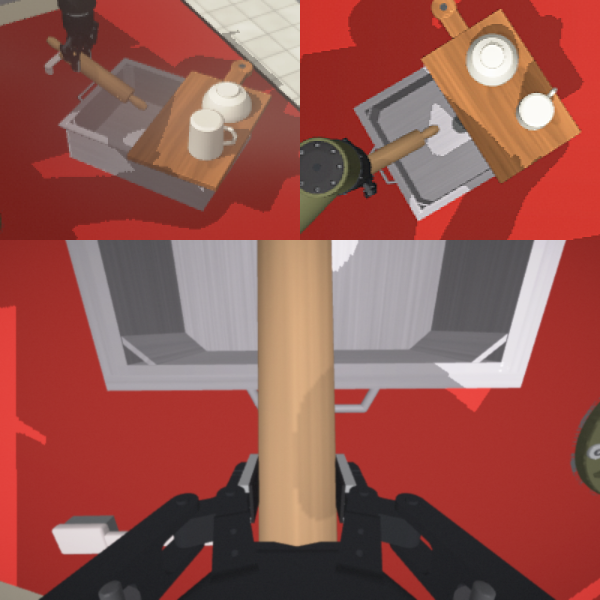

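The pin is out, with its lower end clear of the board edge over the open gap, and the mug, bowl and board undisturbed. I'll raise it and slant it more.

In the tool's units: -0.01 rad is -0.0016.

Request:
{"method": "hand_motion", "body": {
  "plan": [
    {"xyz": [-0.002, 0, -0.01], "r": [0, -0.0016, 0]},
    {"xyz": [-0.005, 0, -0.024], "r": [0, -0.0048, 0]},
    {"xyz": [-0.009, 0, -0.045], "r": [0, -0.008, 0]},
    {"xyz": [-0.013, 0, -0.067], "r": [0, -0.0127, 0]},
    {"xyz": [-0.017, 0, -0.09], "r": [0, -0.0175, 0]},
    {"xyz": [-0.021, 0, -0.11], "r": [0, -0.0207, 0]},
    {"xyz": [-0.024, 0, -0.12], "r": [0, -0.0231, 0]},
    {"xyz": [-0.025, 0, -0.126], "r": [0, -0.0239, 0]},
    {"xyz": [-0.025, 0, -0.126], "r": [0, -0.0239, 0]},
    {"xyz": [-0.025, 0, -0.126], "r": [0, -0.0239, 0]},
    {"xyz": [-0.025, 0, -0.126], "r": [0, -0.0239, 0]},
    {"xyz": [-0.025, 0, -0.126], "r": [0, -0.0239, 0]}
  ]
}}

```text
clock: 7.35
eef_pos: [0.4202, 0.2253, 0.2941]
eef_rot: [0.869, -0.485, -0.083, -0.046]
force: [0.3, 0.3, -3.2]
gripper_width: 0.482
gripper_force: 101.5
```

Run:
```python
from plan import *
print(s["force"],s["torque"],s["qvel"])
f=env.grab_frame("side");t=env.grab_frame("top")
import pickle;pickle.dump((f,t),open("f.pkl","wb"))
cv2.imwrite("pics/s5.png",np.vstack([f["color"][80:230,210:410],t["color"][110:260,200:400]]).repeat(2,0).repeat(2,1))
d=np.cos(.54)*u+np.sin(.54)*Z;G=s["eef_pos"]-R0.apply([0,0,.019])
for n,k in(("b",-.201),("a",.109)): p=G+k*d;print(n,p,"side",pix(f,p),"top",pix(t,p))
```

```text
[ 0.32458895  0.2847733  -3.22052227] [-0.53706442 -0.27190021 -0.01142059] [-0.00105874 -0.00114689  0.0069013   0.00139374 -0.00092946  0.00154124]
b [0.51260732 0.07551655 0.20945007] side [288.53628281 167.24192589] top [280.03081986 208.03212546]
a [0.37300308 0.30180836 0.36883222] side [224.01781896 110.56649257] top [192.85301677 252.16621704]
```

View pics/s5.png

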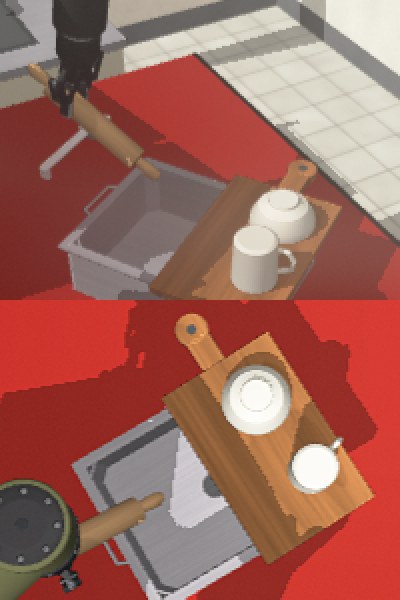

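The lower tip is at side (289,169) and top (281,207.5), which matches the prediction, so the pin has not slipped. It slants about 31°, with its lower end at z ≈ 0.21 over the open gap. Everything else is in place, so I'm handing in.

```bash
python3 -c "
from plant import env
print(env.job_done())"
```

```text
the job is handed in; nothing more can be done
None
```

I handed the job in with the pin drawn out and held still in the gripper, slanting about 31°, its lower end about 7 cm above the board top and over the open part of the tub; in the last pictures the board, mug and bowl had not visibly moved.

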